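Check a canvas stretcher's corner with the square

TASK

Pick up the L-shaped checking square by its wooden handle and, keeping hold of it, press it over the outside of the stretcher frame's near corner (the one pointing to the robot), flat on the table, so that both its legs bear against the two bars at once with a light, steady push for half a second or so. Then let go and leave the square sitting there flush against the corner. Leave the straight gauge with the same handle where it lies.

Things in the scene. Friction and masses are not known exactly. Their poses are not given: they have to be found in the camera images.
- square: Flat smooth aluminium L, upright wooden handle on its elbow, 0.22 kg, left or right of the frame. Origin: inner corner of the L, underside; z up, +x and +y along the legs' inner faces, each 90 long. Legs 22 wide (outward, to -y and -x), 16 high. Handle at x=-9, y=-9, from 16 to 66 high, 24 thick along the L's diagonal (x+y), 40 across it (mm).
- left_bar: Bar of the bare pine stretcher frame (200 x 200 mm, bars 40 wide, 20 high, clamped flat on the table like a diamond, immovable; two 55 mm high clamps on its far bars), running left from the near corner. Origin: near outer corner at table height; z up, +y along this bar's outer face, +x along the right bar's. The square is home when its origin and axes coincide.
- right_bar: The frame's other near bar, running right from the near corner along its +x (outer face at y = 0). 200 x 40 x 20 mm. Same origin and axes as the left bar.
- straight: Straight gauge, not for this job: one straight aluminium bar 190 x 22 x 16 mm (long along y) with the same kind of handle (24 along x, 40 along y, top at 66 mm) in its middle. Origin: centre of its underside. Lies loose on the other side of the frame from the square.

How it is judged:
By the outcome, as a careful person would: the job done as asked, in the order asked, and still so for the second after the job is handed in, with the robot touching nothing.
It also fails if it takes over 40 s, if anything falls off the work surface, if the arm or the gripper's body presses on something with over 40 N, if the wrist force passes 120 N, or if a joint passes its speed limit or range.

ROBOT

A 6-joint arm with a two-finger parallel gripper is mounted at the origin on the work surface. World frame = base frame: x ahead of the robot, y to its left, z up, the work surface at z = 0. Lengths are in m, angles in rad, forces in N, time in s.
With the tool pointing down it reaches from about 0.35 to 0.85 m from the base axis. Payload 8.1 kg.
Tool frame: the origin (TCP) lies at the very end of the fingers, on their centre line; the grasp point (between the pads) lies 19 mm behind it; z points along the fingers, y is the line along which they close (so a half turn about z gives the same grasp; the last joint's range is limited). The gripper opens to 85 mm and grips with 20 to 120 N. Pads are 22 mm wide; open, the fingers measure 114 mm over their backs; the gripper's body (76 mm by 85 mm) begins 54 mm behind the grasp point. The pads swing forward as they close: fully open they stand 13 mm farther back than shut.
Start: joints at [1.123, 0.13, 1.488, -0, 1.523, -0.085], TCP at [0.213, 0.561, 0.231] pointing down, gripper open.
Joint ranges: [-2.96, 2.96], [-0.89, 2.26], [0.02, 2.5], [-1.34, 4.48], [0, 2.73], [-2.66, 2.66]. Speed limits (rad/s): [2.39, 2.39, 2.79, 3.14, 3.14, 3.14].

INTERFACE

Orientations are given as a unit quaternion [x, y, z, w].
In Python, from bench import arm, camera, camera_info, job gives the robot as it stands.
- The arm moves only by the shell command python3 -m jog 'ROWS' [FORCE]. ROWS is JSON, a list of rows, each a list of 3 entries, a list of its own where there are three numbers: the shift along the tool's x, y, z in cm, then the turn, a rotation vector about the tool's x, y, z in rad, then the closure in counts, from 0 (fully open) to 255 (shut). In form: [[[x, y, z], [wx, wy, wz], jaw], ...]. A call has exactly 8 rows; each row is the pose to reach, as a shift and turn from the pose commanded when the call began, along the tool's axes at that moment; what a row does not reach only later rows make up. A row lasts 1/8 s, in which the tool goes at most 62.5 mm and 10.7 degrees, less where a joint would pass 70% of its speed; a pose out of reach is approached as far as the arm can. A call with a gripper value outside its range is refused whole. The fingers move at their own pace and stop on an object; FORCE is the grip in N (left out, the last holds). Time passes only in rows, so rows that repeat a pose let the fingers close, or fill a call up. It gives the time, the measured TCP pose, the force, the opening and the grip force at its end, in the units of the state.
- arm.sense(): the state, without advancing time (a new reading comes with each control period).
- camera(name): name is "side" or "top" or "wrist"; returns (picture, depth): 480x640x3 uint8, blue, green, red; 480x640 float32, m along the optical axis (not along the pixel's ray), 0 where there is no reading.
- camera_info(name): a dict with "vertical_fov" (degrees; the focal length in pixels is half the picture's height over the tangent of half this angle, whatever the lens; pixels are square), "cx", "cy" (the principal point, pixels), "k1" (the pictures are not rectified: a ray, as slopes to the right and down, at radius r is drawn at 1 + k1 r^2 times it, then the intrinsics apply), "T" (4x4, takes a point from camera to world coordinates). Camera axes: x right, y down, z forward; pixel columns grow to the right and rows downward; lengths in m; the calibration is good to about 2 mm. A picture is of the moment at which its call begins: read the wrist's pose just before it. camera_info takes no time and is no camera call; for the wrist camera it gives the pose at the moment of the call.
- job.hand_in(): hands the job in; it is judged then, once.
The state is a dict: "time": time; "joints": joint angles; "qd": joint speeds; "joint_torque": joint torques, N m; "position": TCP position; "tcp_rot": TCP orientation; "ft_force": force on the tool from outside, world axes, zero at the start; "moment": the same for the moment, N m; "finger_gap": finger opening in m; "grasp_force": force on a finger pad.
Only numpy, scipy, OpenCV 4.12 (cv2) and the standard library are available. Lean on these libraries where they do the work, as an engineer would, in place of code of your own. Each camera call takes 0.05 s, during which the arm holds its last target. There are 200 camera calls.

## Working session

There is one attempt and no reset: what is moved stays moved. The work goes in short steps, Python scripts to look and compute and a shell command to move; the robot and the scene stay as the last step left them, time stands still between calls to the robot, and variables do not carry over. Pictures are saved under pics/ and viewed, at most 10 in all, crops included, and the job is handed in when it is done.

```bash
ls; mkdir -p pics
cat > h.py <<'E'
import numpy as np, cv2
from bench import arm, camera, camera_info, job
from scipy.spatial.transform import Rotation as R
def cast(ci,uv,z):
    """pixels -> world points on plane z"""
    f=240/np.tan(np.radians(ci["vertical_fov"])/2)
    uv=np.atleast_2d(uv).astype(float)
    d=(uv-[ci["cx"],ci["cy"]])/f; s=d.copy()
    for _ in range(30): s=d/(1+ci["k1"]*(s**2).sum(1,keepdims=True))
    T=np.array(ci["T"]); r=np.c_[s,np.ones(len(s))]@T[:3,:3].T
    o=T[:3,3]; return o+r*((z-o[2])/r[:,2:3])
def cloud(ci,dep):
    v,u=np.mgrid[:480,:640]; uv=np.c_[u.ravel(),v.ravel()]
    T=np.array(ci["T"]); 
    p=cast(ci,uv,0.); c=(p-T[:3,3])@T[:3,:3]; c=c/c[:,2:3]*dep.reshape(-1,1)
    return (c@T[:3,:3].T+T[:3,3]).reshape(480,640,3)
E
python3 - <<'E'
from h import *
for n in ("top","side"):
    ci=camera_info(n); im,d=camera(n); cv2.imwrite(f"pics/{n}0.png",im); np.savez(f"{n}0.npz",im=im,d=d)
    print(n,ci["vertical_fov"],ci["k1"],np.round(ci["T"],3).tolist())
s=arm.sense(); print(s)
E
```

```text
pics
top 45.50467888782404 -0.040615502515285416 [[0.057, -0.97, 0.236, 0.238], [-0.998, -0.054, 0.018, 0.002], [-0.005, -0.236, -0.972, 1.078], [0.0, 0.0, 0.0, 1.0]]
side 53.71975998480389 -0.09916367414547567 [[0.944, -0.182, 0.277, 0.185], [-0.331, -0.53, 0.781, -0.793], [0.004, -0.828, -0.56, 0.609], [0.0, 0.0, 0.0, 1.0]]
{'time': 0.1, 'joints': array([ 1.12261212e+00,  1.31076667e-01,  1.48922929e+00, -2.01845935e-05,
        1.52300479e+00, -8.53837785e-02]), 'qd': array([-9.28225122e-05, -1.36953586e-03, -3.78962973e-03,  3.34679580e-04,
        9.17490006e-04,  5.04889485e-04]), 'joint_torque': array([ 5.53472728e-04, -5.70956969e+01, -5.01938975e+01, -3.01531354e-04,
        8.26216594e-03,  1.35979036e-05]), 'position': array([0.2126863 , 0.56048091, 0.23032235]), 'tcp_rot': array([ 1.80406440e-01,  9.83591774e-01, -8.31318072e-04, -2.16748247e-04]), 'ft_force': array([0.08764415, 0.40768602, 0.47488085]), 'moment': array([-0.06164404,  0.06440503,  0.04674365]), 'grasp_force': 0.0, 'finger_gap': 0.08544052701548276}
```

View pics/top0.png

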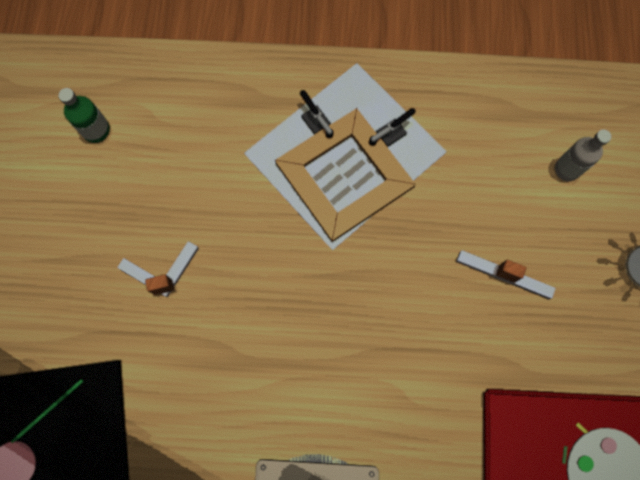

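The top view shows the square at about (160,285), with legs to (122,263) and (192,246). The frame's near corner is at about (333,240) and the straight gauge is at (510,272). Next I'll crop for detail and check the depth.

Run:
```python
from h import *
z=np.load("top0.npz"); im=z["im"]; d=z["d"]; ci=camera_info("top")
P=cloud(ci,d); 
for uv in [(180,260),(135,268),(157,280),(140,320),(333,228),(300,190),(320,150),(333,244)]: print(uv,im[uv[1],uv[0]],np.round(P[uv[1],uv[0]],3))
a=cv2.resize(im[230:310,110:210],None,fx=4,fy=4,interpolation=cv2.INTER_CUBIC)
b=cv2.resize(im[150:250,270:420],None,fx=4,fy=4,interpolation=cv2.INTER_CUBIC)
c=np.zeros((400,1000,3),np.uint8); c=np.zeros((600,800,3),np.uint8)
a=cv2.resize(im[235:301,110:210],(400,264),interpolation=cv2.INTER_CUBIC)
b=cv2.resize(im[164:248,270:420],(600,336),interpolation=cv2.INTER_CUBIC)
c[:264,:400]=a; c[264:600,:600]=b
c[:264,400:]=cv2.resize(z["im"][235:301,450:550],(400,264))
cv2.imwrite("pics/c0.png",c)
```

```text
(180, 260) [172 170 164] [0.461 0.283 0.015]
(135, 268) [172 167 159] [0.44  0.367 0.016]
(157, 280) [ 46  84 142] [0.411 0.307 0.066]
(140, 320) [ 79 130 156] [0.344 0.35  0.001]
(333, 228) [ 70 116 146] [ 0.539 -0.005  0.02 ]
(300, 190) [ 79 129 159] [0.613 0.063 0.02 ]
(320, 150) [ 76 123 158] [0.698 0.028 0.02 ]
(333, 244) [170 171 163] [ 0.512 -0.007  0.   ]
```

View pics/c0.png

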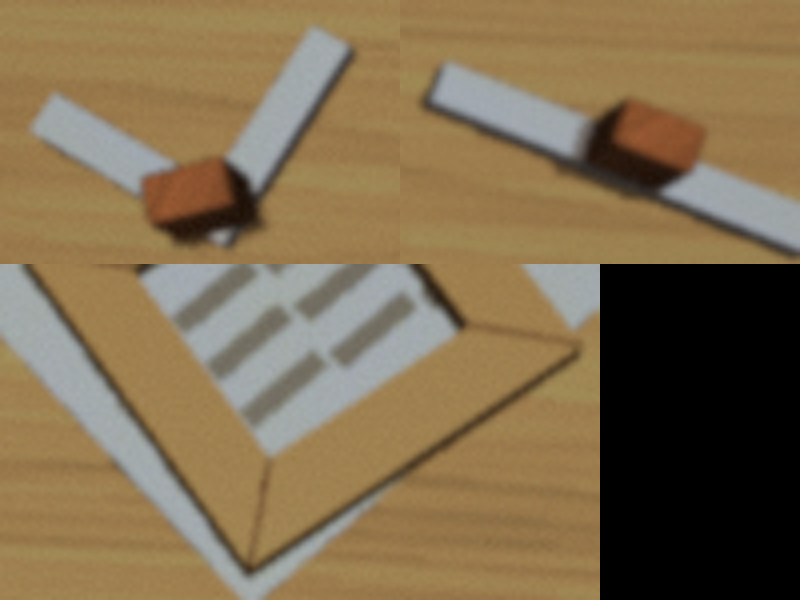

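View pics/side0.png

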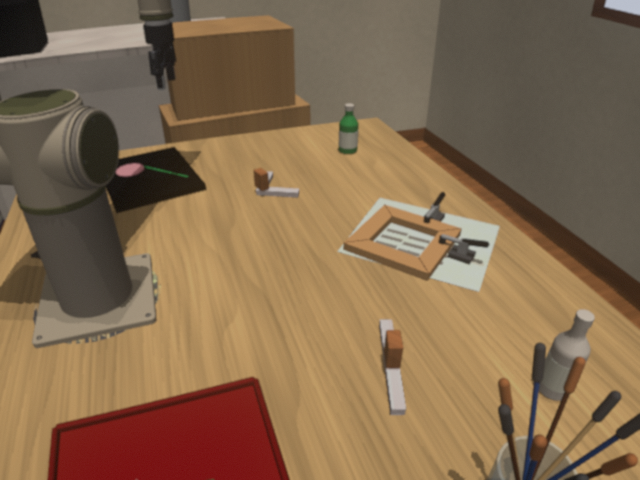

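The crop shows clean legs, with the handle on the elbow at about (158,283) in the original picture, and sharp frame edges. The side view confirms the layout. Depth is good, so I'll segment by height.

```bash
cat >> h.py <<'E'
def inter(l1,l2):
    a,b,c,d=*l1,*l2; t=np.linalg.solve(np.c_[b,-d],c-a); return a+t[0]*b
def line(p):
    vx,vy,x,y=cv2.fitLine(p.astype(np.float32),cv2.DIST_HUBER,0,1e-3,1e-3).ravel(); return np.array([x,y]),np.array([vx,vy])
def edge(ci,P,mask,z,p,q,w):
    """fit line to contour points of mask (cast on z) close to world segment p-q"""
    cs,_=cv2.findContours(mask.astype(np.uint8),cv2.RETR_LIST,cv2.CHAIN_APPROX_NONE)
    c=np.vstack([k[:,0] for k in cs]); X=cast(ci,c,z)[:,:2]
    u=(q-p)/np.linalg.norm(q-p); n=np.array([-u[1],u[0]]); L=np.linalg.norm(q-p)
    for it in range(3):
        t=(X-p)@u; e=(X-p)@n; s=X[(t>.1*L)&(t<.9*L)&(abs(e)<w)]
        a,v=line(s); v=v*np.sign(v@u); p=a+v*((p-a)@v); u=v; n=np.array([-u[1],u[0]]); w=max(w/2,.002)
    return (a,v),len(s),np.std((s-a)@n)
E
python3 - <<'E'
from h import *
z=np.load("top0.npz"); im=z["im"]; d=z["d"]; ci=camera_info("top"); P=cloud(ci,d); Z=P[...,2]
v,u=np.mgrid[:480,:640]
def rect(m,zz): 
    X=P[m][:,:2]; r=cv2.minAreaRect((X*1000).astype(np.float32)); return np.round(cv2.boxPoints(r)).tolist(),r[1],X.mean(0)
sq=(u<210)&(u>110)&(v>235)&(v<305)
print("handle",rect(sq&(Z>.06),0))
leg=sq&(Z>.012)&(Z<.02)
X=P[leg][:,:2]; hull=cv2.convexHull((X*1000).astype(np.float32))
print("hull",np.round(cv2.approxPolyDP(hull,4,True)[:,0]).tolist())
fr=(u<430)&(u>265)&(v>95)&(v<260)&(Z>.014)&(Z<.026)
X=P[fr][:,:2]; hull=cv2.convexHull((X*1000).astype(np.float32))
print("frame",np.round(cv2.approxPolyDP(hull,6,True)[:,0]).tolist())
C=cast(ci,[[333,239]],.02)[0,:2];Lc=cast(ci,[[277,164]],.02)[0,:2];Rc=cast(ci,[[414,186]],.02)[0,:2]
l,n,s=edge(ci,P,fr,.02,C,Lc,.008); r,n2,s2=edge(ci,P,fr,.02,C,Rc,.008)
o=inter(l,r); print("frame origin",o,"y",np.degrees(np.arctan2(*l[1][::-1])),"x",np.degrees(np.arctan2(*r[1][::-1])),n,s,n2,s2)
E
```

```text
handle ([[238.0, 2.0], [275.0, -16.0], [435.0, 318.0], [398.0, 336.0]], (370.93756103515625, 41.567039489746094), array([0.39324565, 0.28269162]))
hull [[490.0, 255.0], [499.0, 274.0], [459.0, 394.0], [441.0, 403.0], [392.0, 316.0], [392.0, 301.0], [402.0, 291.0]]
frame [[795.0, -39.0], [776.0, 72.0], [674.0, 116.0], [516.0, -5.0], [637.0, -161.0], [747.0, -140.0]]
frame origin [ 0.51544249 -0.00457812] y 37.74558933782715 x -52.13524418173733 64 0.0005831316142689922 67 0.0005909763211261802
```

```bash
cat >> h.py <<'E'
def plan(pos,ydeg,cmd=None):
    """shift (cm) and turn in tool axes to bring TCP to pos, pointing down, tool y at ydeg (mod 180)"""
    s=arm.sense(); R0=R.from_quat(s["tcp_rot"]); p0=s["position"]
    y=np.array([np.cos(np.radians(ydeg)),np.sin(np.radians(ydeg)),0]); 
    if y@R0.as_matrix()[:,1]<0: y=-y
    zz=np.array([0,0,-1.]); M=np.c_[np.cross(y,zz),y,zz]
    w=(R0.inv()*R.from_matrix(M)).as_rotvec()
    print("t",round(s["time"],2),"shift cm",np.round(R0.inv().apply(pos-p0)*100,2),"turn",np.round(w,3),"F",np.round(s["ft_force"],1),"p",np.round(p0,4),"gap",round(s["finger_gap"],4),"grip",round(s["grasp_force"],1),
     "yaw",round(np.degrees(np.arctan2(R0.as_matrix()[1,1],R0.as_matrix()[0,1])),2))
E
python3 - <<'E'
from h import *
T=np.array(camera_info("wrist")["T"]); s=arm.sense(); Rt=R.from_quat(s["tcp_rot"]).as_matrix()
print("cam in tool",np.round(Rt.T@(T[:3,3]-s["position"]),3),np.round(Rt.T@T[:3,:3],3).tolist(),camera_info("wrist")["vertical_fov"])
z=np.load("top0.npz"); im=z["im"]; d=z["d"]; ci=camera_info("top"); P=cloud(ci,d)
m=(im.max(2).astype(int)-im.min(2)<40)&(im.max(2)>130)
v,u=np.mgrid[:480,:640]; m&=(u<210)&(u>110)&(v>235)&(v<305)
A=np.array
o=A([.419,.313])
def D(a): return A([np.cos(np.radians(a)),np.sin(np.radians(a))])
x,y=D(-26),D(64)
E={}
for n,p,q in [("xin",o+.02*x,o+.09*x),("xout",o-.022*y+.01*x,o-.022*y+.09*x),("yin",o+.02*y,o+.09*y),("yout",o-.022*x+.03*y,o-.022*x+.09*y)]:
    l,k,s=edge(ci,P,m,.016,p,q,.008); E[n]=l; print(n,np.degrees(np.arctan2(*l[1][::-1])),k,s)
print(inter(E["xin"],E["yin"]),inter(E["xout"],E["yout"]))
plan(A([.36,.29,.22]),19)
E
```

```text
cam in tool [ 0.07   0.    -0.143] [[-0.001, -0.962, -0.274], [1.0, -0.001, 0.001], [-0.001, -0.274, 0.962]] 71.90716072894786
xin -26.821571905807133 25 0.0004764232359454495
xout -26.18726433322057 29 0.0005064980693265587
yin 63.066874133418466 24 0.0004456125192463184
yout 62.565618587697806 20 0.000593806281269298
[0.41862577 0.3128483 ] [0.38935697 0.30392374]
t 0.1 shift cm [-23.37 -20.06   1.06] turn [-0.002  0.001  0.876] F [0.1 0.4 0.5] p [0.2127 0.5605 0.2303] gap 0.0854 grip 0.0 yaw 69.21
```

```bash
python3 -m jog '[[[-5,-3,0.5],[0,0,0.15],0],[[-10,-6,1],[0,0,0.3],0],[[-15,-9,1.5],[0,0,0.45],0],[[-20,-12,2],[0,0,0.6],0],[[-25,-15,2.5],[0,0,0.75],0],[[-27.05,-16.65,3],[0,0,0.892],0],[[-27.05,-16.65,3],[0,0,0.892],0],[[-27.05,-16.65,3],[0,0,0.892],0]]' 40
python3 - <<'E'
from h import *
plan(np.array([.4065,.3089,.2]),18.1)
ci=camera_info("wrist"); im,d=camera("wrist"); cv2.imwrite("pics/w1.png",im); np.savez("w1.npz",im=im,d=d,T=ci["T"])
E
```

```text
time: 1.1
position: [0.4063, 0.3098, 0.2012]
tcp_rot: [0.586, 0.81, -0.0, -0.0]
ft_force: [-0.4, 0.4, 0.0]
finger_gap: 0.0851
grasp_force: 0.0
t 1.1 shift cm [-0.09 -0.01  0.12] turn [-0.    -0.     0.002] F [-0.4  0.4  0. ] p [0.4063 0.3098 0.2012] gap 0.0851 grip 0.0 yaw 18.23
```

View pics/w1.png

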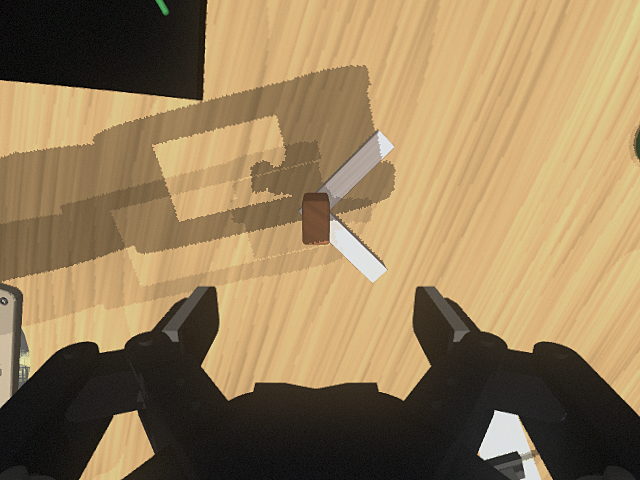

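The wrist view shows the handle top at about (316,215). Its thin axis lies along the picture's x direction, and it sits midway between the fingers. The legs run to (385,140) and (378,272).

Run:
```python
from h import *
z=np.load("w1.npz"); im=z["im"]; d=z["d"]; ci=camera_info("wrist"); ci=dict(ci,T=z["T"]); P=cloud(ci,d); Z=P[...,2]
v,u=np.mgrid[:480,:640]; roi=(u>280)&(u<410)&(v>115)&(v<295)&(d>0)
top=(roi&(Z>.06)&(Z<.072)).astype(np.uint8)
c=max(cv2.findContours(top,0,1)[0],key=cv2.contourArea)[:,0]
print(np.median(Z[top>0]))
X=cast(ci,c,.066)[:,:2]; r=cv2.minAreaRect((X*1000).astype(np.float32)); print("handle",r,"sizes 24x40")
hsv=cv2.cvtColor(im,cv2.COLOR_BGR2HSV); m=roi&(Z>.011)&(Z<.03)
D=lambda a: np.array([np.cos(np.radians(a)),np.sin(np.radians(a))])
o=np.array([.4186,.3128]); x,y=D(-26.8),D(63.2); E={}
for n,p,q in [("xin",o+.02*x,o+.09*x),("xout",o-.022*y+.02*x,o-.022*y+.09*x),("yin",o+.02*y,o+.09*y),("yout",o-.022*x+.02*y,o-.022*x+.09*y)]:
    l,k,s=edge(ci,P,m,.016,p,q,.008); E[n]=l; print(n,np.degrees(np.arctan2(*l[1][::-1])),k,s)
i,oo=inter(E["xin"],E["yin"]),inter(E["xout"],E["yout"]); print(i,oo,"from outer",oo+.022*(x+y),"handle from in",i-.009*(x+y))
```

```text
0.06622575857572391
handle ((406.1121826171875, 310.4809875488281), (23.73872947692871, 39.23741149902344), 18.163881301879883) sizes 24x40
xin -26.795045925772225 39 0.00026401030502986006
xout -26.649141537874385 43 0.0004241668777563612
yin 62.94160028052423 44 0.0002482593344786903
yout 64.10258852705451 52 0.00039172768152361616
[0.41793443 0.31459071] [0.38975362 0.30398794] from outer [0.41930981 0.31370552] handle from in [0.40584326 0.31061533]
```

```bash
python3 -m jog '[[[0,0,4],[0,0,0],0],[[0.05,0,8],[0,0,0],0],[[0.05,0,11],[0,0,0],0],[[0.05,0,13],[0,0,0],0],[[0.05,0,15],[0,0,0],0],[[0.05,0,16.5],[0,0,0],0],[[0.05,0,17],[0,0,0],0],[[0.05,0,17],[0,0,0],0]]'
python3 -c "
from h import *
plan(np.array([.4061,.3105,.03]),18.2)"
```

```text
time: 2.15
position: [0.4064, 0.3101, 0.0314]
tcp_rot: [0.587, 0.81, -0.0, -0.0]
ft_force: [-0.3, -0.6, 0.9]
finger_gap: 0.0852
grasp_force: 0.0
t 2.15 shift cm [ 0.05 -0.02  0.14] turn [-0.     0.    -0.001] F [-0.3 -0.6  0.9] p [0.4064 0.3101 0.0314] gap 0.0852 grip 0.0 yaw 18.15
```

```bash
python3 -m jog '[[[0.05,0,0.1],[0,0,0],100],[[0.05,0,0.1],[0,0,0],160],[[0.05,0,0.1],[0,0,0],200],[[0.05,0,0.1],[0,0,0],230],[[0.05,0,0.1],[0,0,0],255],[[0.05,0,0.1],[0,0,0],255],[[0.05,0,0.1],[0,0,0],255],[[0.05,0,0.1],[0,0,0],255]]' 35
```

```text
time: 3.15
position: [0.4067, 0.3104, 0.0307]
tcp_rot: [0.587, 0.81, 0.0, 0.0]
ft_force: [-0.2, -1.8, 5.3]
finger_gap: 0.0235
grasp_force: 35.7
```

```bash
python3 -m jog '[[[0,0,-2],[0,0,0],255],[[0,0,-4],[0,0,0],255],[[-3,-0.4,-4],[0,0,0.05],255],[[-7,-1,-4],[0,0,0.1],255],[[-12,-1.7,-4],[0,0,0.18],255],[[-17,-2.4,-4],[0,0,0.26],255],[[-22,-3,-4],[0,0,0.34],255],[[-26,-3.6,-4],[0,0,0.4],255]]'
python3 -c "
from h import *
plan(np.array([.463,.002,.07]),-7.2)"
```

```text
time: 4.15
position: [0.4524, 0.0501, 0.0696]
tcp_rot: [0.737, 0.676, -0.0, -0.0]
ft_force: [0.3, 0.0, -2.1]
finger_gap: 0.0236
grasp_force: 35.0
t 4.15 shift cm [-4.7   1.47 -0.04] turn [-0.001  0.     0.039] F [ 0.3  0.  -2.1] p [0.4524 0.0501 0.0696] gap 0.0236 grip 35.0 yaw -4.98
```

```bash
python3 -m jog '[[[-2,0.5,0],[0,0,0.02],255],[[-3.5,1,0],[0,0,0.039],255],[[-4.5,1.45,0],[0,0,0.039],255],[[-4.7,1.45,0],[0,0,0.039],255],[[-4.7,1.45,0],[0,0,0.039],255],[[-4.7,1.45,0],[0,0,0.039],255],[[-4.7,1.45,0],[0,0,0.039],255],[[-4.7,1.45,0],[0,0,0.039],255]]'
python3 - <<'E'
from h import *
plan(np.array([.463,.002,.07]),-7.2)
ci=camera_info("wrist"); im,d=camera("wrist"); cv2.imwrite("pics/w2.png",im); np.savez("w2.npz",im=im,d=d,T=ci["T"])
im,d=camera("top"); np.savez("t2.npz",im=im,d=d)
E
```

```text
time: 5.15
position: [0.4635, 0.0041, 0.0703]
tcp_rot: [0.749, 0.662, 0.0, 0.0]
ft_force: [-0.4, 0.2, -3.0]
finger_gap: 0.0234
grasp_force: 35.0
t 5.15 shift cm [-0.22 -0.02  0.03] turn [ 0.    -0.     0.003] F [-0.4  0.2 -3. ] p [0.4635 0.0041 0.0703] gap 0.0234 grip 35.0 yaw -7.02
```

View pics/w2.png

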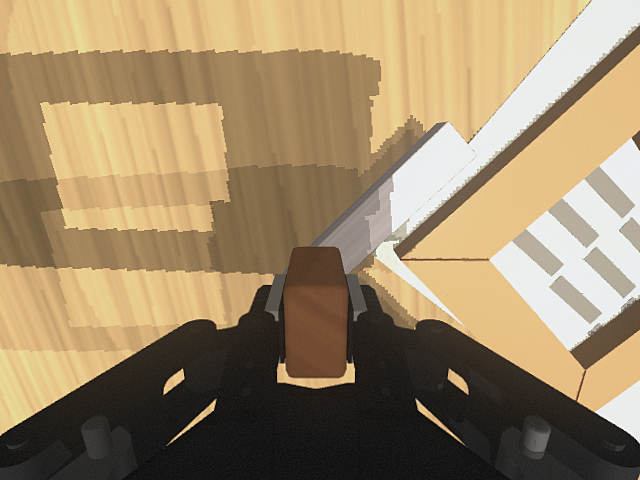

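The wrist view shows the square's left leg, with its tip at about (460,140), the frame corner at about (397,258), and the left bar's outer edge running to the upper right.

Run:
```python
from h import *
z=np.load("w2.npz"); im=z["im"]; d=z["d"]; ci=dict(camera_info("wrist"),T=z["T"]); P=cloud(ci,d); Z=P[...,2]
v,u=np.mgrid[:480,:640]
D=lambda a: np.array([np.cos(np.radians(a)),np.sin(np.radians(a))])
ang=lambda l: round(np.degrees(np.arctan2(*l[1][::-1])),2)
leg=(u>300)&(u<500)&(v>100)&(v<300)&(Z>.045)&(Z<.062)
hi=leg
print("leg z",np.percentile(Z[(u>400)&(u<450)&(v>150)&(v<190)],[5,50,95]))
h=np.array([.4635,.0041]); x,y=D(-52),D(38); o=h+.009*(x+y); print("o guess",o)
for n,p,q in [("yin",o+.025*y,o+.09*y),("yout",o-.022*x+.03*y,o-.022*x+.09*y),("tip",o+.09*y-.022*x,o+.09*y)]:
    l,k,s=edge(ci,P,leg,.056,p,q,.006); print(n,ang(l),k,s,"dist of o:",np.cross(l[1],o-l[0]))
fr=(u>380)&(Z>.017)&(Z<.026)
C=cast(ci,[[397,258]],.02)[0,:2]; print("corner px",C)
a,k,s=edge(ci,P,fr,.02,C,C+.13*y,.006); print("left bar",ang(a),k,s)
b,k,s=edge(ci,P,fr,.02,C,C+.08*x,.006); print("right",ang(b),k,s, inter(a,b))
# top view of the frame again and of the square
z=np.load("t2.npz"); im=z["im"]; d=z["d"]; ci=camera_info("top"); P=cloud(ci,d); Z=P[...,2]
fr=(Z>.017)&(Z<.026); C=np.array([.5154,-.0046])
a,k,s=edge(ci,P,fr,.02,C+.0*y,C+.19*y,.006); b,k2,s2=edge(ci,P,fr,.02,C,C+.19*x,.006); print("top:",ang(a),ang(b),k,s,k2,s2,inter(a,b))
```

```text
leg z [0.04707612 0.05600239 0.05712107]
o guess [0.47613305 0.00254886]
yin 38.35 92 0.00045405823118392836 dist of o: -0.00010209266217055604
yout 37.94 107 0.0005049128734590869 dist of o: -0.024034325407146978
tip -51.86 32 0.00016857202231767144 dist of o: -0.08891510601435072
corner px [ 0.51345285 -0.00312428]
left bar 37.65 194 0.0003657023518769536
right -51.6 68 0.00028854673975108465 [ 0.51399178 -0.00311004]<stdin>:11: DeprecationWarning: Arrays of 2-dimensional vectors are deprecated. Use arrays of 3-dimensional vectors instead. (deprecated in NumPy 2.0)
Traceback (most recent call last):
  File "h.py", line 28, in edge
    a,v=line(s); v=v*np.sign(v@u); p=a+v*((p-a)@v); u=v; n=np.array([-u[1],u[0]]); w=max(w/2,.002)
        ~~~~^^^
  File "h.py", line 20, in line
    vx,vy,x,y=cv2.fitLine(p.astype(np.float32),cv2.DIST_HUBER,0,1e-3,1e-3).ravel(); return np.array([x,y]),np.array([vx,vy])
              ~~~~~~~~~~~^^^^^^^^^^^^^^^^^^^^^^^^^^^^^^^^^^^^^^^^^^^^^^^^^
cv2.error: OpenCV(4.12.0) /io/opencv/modules/imgproc/src/linefit.cpp:50: error: (-215:Assertion failed) count > 0 in function 'fitLine2D_wods'
```

```bash
python3 -m jog '[[[0,0.5,0.5],[0,0,0.002],255],[[0,1,1],[0,0,0.005],255],[[0,1.5,1.7],[0,0,0.005],255],[[0,1.8,2.4],[0,0,0.005],255],[[0,2,3.0],[0,0,0.005],255],[[0,2,3.4],[0,0,0.005],255],[[0,2,3.7],[0,0,0.005],255],[[0,2,3.8],[0,0,0.005],255]]'
python3 - <<'E'
from h import *
plan(np.array([.5013,-.0014,.0307]),-7.3)
E
```

```text
time: 6.25
position: [0.4832, 0.0014, 0.0322]
tcp_rot: [0.751, 0.66, -0.0, -0.0]
ft_force: [0.7, 0.0, -1.8]
finger_gap: 0.0235
grasp_force: 35.0
t 6.25 shift cm [-0.05  1.83  0.15] turn [-0.     0.    -0.001] F [ 0.7  0.  -1.8] p [0.4832 0.0014 0.0322] gap 0.0235 grip 35.0 yaw -7.33
```

```bash
python3 -m jog '[[[0,0,0.1],[0,0,0],255],[[0,0,0.15],[0,0,0],255],[[0,0.2,0.15],[0,0,0],255],[[-0.05,0.5,0.15],[0,0,0],255],[[-0.05,0.8,0.15],[0,0,0],255],[[-0.05,1.1,0.15],[0,0,0],255],[[-0.05,1.3,0.15],[0,0,0],255],[[-0.05,1.3,0.15],[0,0,0],255]]'
python3 - <<'E'
from h import *
plan(np.array([.5013,-.0017,.0307]),-7.3)
ci=camera_info("wrist"); im,d=camera("wrist"); np.savez("w3.npz",im=im,d=d,T=ci["T"])
c=im[100:300,280:560]; cv2.imwrite("pics/w3.png",cv2.resize(c,(784,560),interpolation=cv2.INTER_CUBIC))
E
```

```text
time: 7.25
position: [0.4963, -0.0008, 0.0308]
tcp_rot: [0.751, 0.66, -0.0, 0.0]
ft_force: [-0.4, -0.6, -2.1]
finger_gap: 0.0237
grasp_force: 35.0
t 7.25 shift cm [-0.03  0.51  0.01] turn [-0.     0.    -0.001] F [-0.4 -0.6 -2.1] p [ 0.4963 -0.0008  0.0308] gap 0.0237 grip 35.0 yaw -7.33
```

View pics/w3.png

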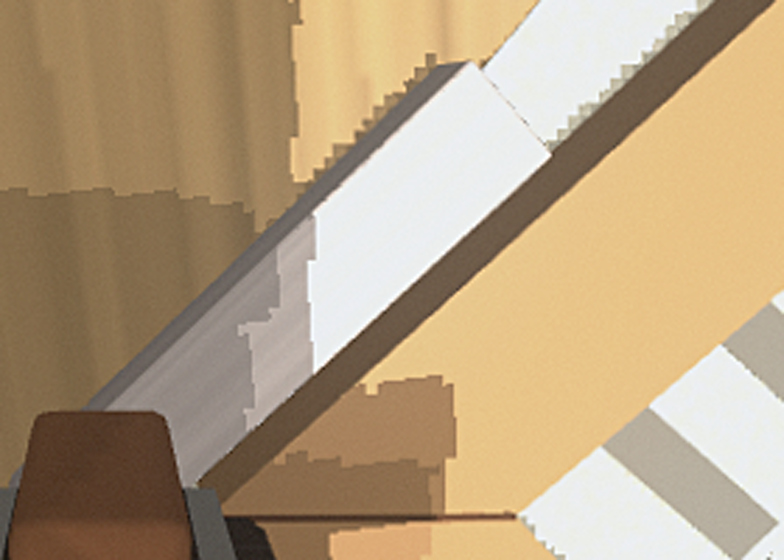

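The crop shows the left leg lying parallel to the left bar. A thin strip of the bar's outer face is visible between them, so a few mm remain.

```bash
python3 -W ignore - <<'E'
from h import *
z=np.load("w3.npz"); im=z["im"]; d=z["d"]; ci=dict(camera_info("wrist"),T=z["T"]); P=cloud(ci,d); Z=P[...,2]
v,u=np.mgrid[:480,:640]
D=lambda a: np.array([np.cos(np.radians(a)),np.sin(np.radians(a))])
ang=lambda l: round(np.degrees(np.arctan2(*l[1][::-1])),2)
g=cv2.cvtColor(im,cv2.COLOR_BGR2GRAY).astype(int); sat=cv2.cvtColor(im,cv2.COLOR_BGR2HSV)[...,1]
# crop px /2.8 + offset
f=lambda a,b:(280+a/2.8,100+b/2.8)
A1,A2=cast(ci,[f(315,375),f(550,155)],.016)[:,:2]
B1,B2=cast(ci,[f(385,345),f(775,0)],.02)[:,:2]
leg=(g>175)&(sat<30)
a,k,s=edge(ci,P,leg,.016,A1,A2,.003); print("leg",ang(a),k,s)
bar=(g>150)&(sat>70)
b,k,s=edge(ci,P,bar,.02,B1,B2,.003); print("bar",ang(b),k,s)
n=np.array([b[1][1],-b[1][0]])
for t in (A1,A2): 
    q=a[0]+a[1]*((t-a[0])@a[1]); print("gap mm",abs((q-b[0])@n)*1000)
print("leg z",np.median(Z[100+int(240/2.8),280+int(370/2.8)]),np.median(Z[leg&(u>392)&(u<470)&(v>125)&(v<220)]))
E
```

```text
leg 37.75 70 0.00012120053732661403
bar 37.68 112 0.0001227623535998797
gap mm 5.414562007976212
gap mm 5.478462830156631
leg z 0.015975769282166763 0.01648393991215985
```

```bash
python3 -m jog '[[[0,0,0.05],[0,0,0],255],[[0,0,0.1],[0,0,0],255],[[0,0.1,0.1],[0,0,0],255],[[0,0.2,0.1],[0,0,0],255],[[0,0.3,0.1],[0,0,0],255],[[0,0.4,0.1],[0,0,0],255],[[0,0.45,0.1],[0,0,0],255],[[0,0.45,0.1],[0,0,0],255]]'
```

```text
time: 8.3
position: [0.501, -0.0013, 0.0307]
tcp_rot: [0.751, 0.66, 0.0, 0.0]
ft_force: [-3.2, 0.4, 6.9]
finger_gap: 0.0235
grasp_force: 36.2
```

```bash
python3 -m jog '[[[0,0,-0.05],[0,0,0],255],[[0,0.05,-0.05],[0,0,0],255],[[0,0.1,-0.05],[0,0,0],255],[[0,0.15,-0.05],[0,0,0],255],[[0,0.15,-0.05],[0,0,0],255],[[0,0.15,-0.05],[0,0,0],255],[[0,0.15,-0.05],[0,0,0],255],[[0,0.15,-0.05],[0,0,0],255]]'
python3 -c "
from h import *
plan(np.array([.503,-.003,.0307]),-7.3); print(arm.sense()['moment'])"
```

```text
time: 9.3
position: [0.5023, -0.0015, 0.0307]
tcp_rot: [0.751, 0.66, 0.0, 0.0]
ft_force: [-3.2, 0.4, 5.2]
finger_gap: 0.0235
grasp_force: 36.0
t 9.3 shift cm [-0.14  0.09 -0.  ] turn [ 0.    -0.    -0.001] F [-3.2  0.4  5.2] p [ 0.5023 -0.0015  0.0307] gap 0.0235 grip 36.0 yaw -7.33
[ 0.10961228  0.55383324 -0.00126629]
```

```bash
python3 -m jog '[[[0,0.04,-0.02],[0,0,0],255],[[0,0.08,-0.02],[0,0,0],255],[[0,0.12,-0.02],[0,0,0],255],[[0,0.12,-0.02],[0,0,0],255],[[0,0.12,-0.02],[0,0,0],255],[[0,0.12,-0.02],[0,0,0],255],[[0,0.12,-0.02],[0,0,0],255],[[0,0.12,-0.02],[0,0,0],255]]'
python3 - <<'E'
from h import *
plan(np.array([.503,-.003,.0307]),-7.3)
ci=camera_info("wrist"); im,d=camera("wrist"); np.savez("w4.npz",im=im,d=d,T=ci["T"])
c=im[100:300,280:560]; cv2.imwrite("pics/w4.png",cv2.resize(c,(784,560),interpolation=cv2.INTER_CUBIC))
im,d=camera("top"); np.savez("t4.npz",im=im,d=d)
im,d=camera("side"); np.savez("s4.npz",im=im,d=d); cv2.imwrite("pics/s4.png",cv2.resize(im[170:290,310:470],(800,600),interpolation=cv2.INTER_CUBIC))
E
```

```text
time: 10.3
position: [0.5023, -0.0015, 0.0307]
tcp_rot: [0.751, 0.66, -0.001, -0.001]
ft_force: [-9.8, 1.1, 10.2]
finger_gap: 0.0237
grasp_force: 36.7
t 10.3 shift cm [-0.14  0.09  0.  ] turn [-0.002  0.    -0.   ] F [-9.8  1.1 10.2] p [ 0.5023 -0.0015  0.0307] gap 0.0237 grip 36.7 yaw -7.33
```

View pics/w4.png

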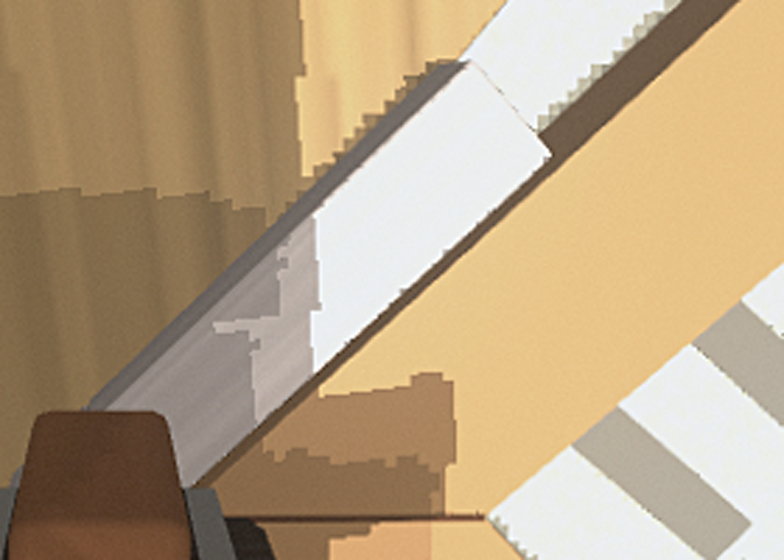

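View pics/s4.png

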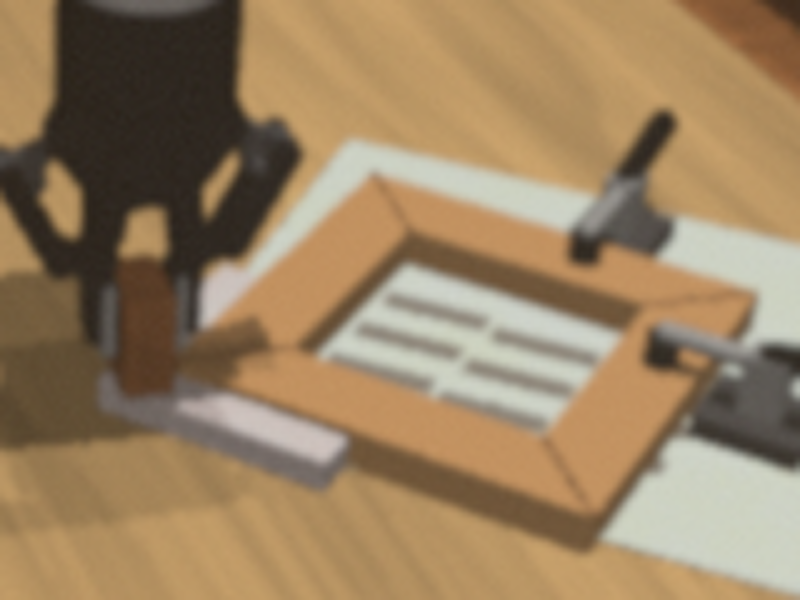

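In the wrist crop only a thin strip remains beside the left leg. The side view shows the right leg close to the right bar. The force points straight along the diagonal, so both legs are probably bearing. I'll measure both gaps.

```bash
python3 -W ignore - <<'E'
from h import *
z=np.load("w4.npz"); im=z["im"]; ci=dict(camera_info("wrist"),T=z["T"])
ang=lambda l: round(np.degrees(np.arctan2(*l[1][::-1])),2)
def ms(im): return cv2.cvtColor(im,cv2.COLOR_BGR2GRAY).astype(int),cv2.cvtColor(im,cv2.COLOR_BGR2HSV)[...,1]
g,sat=ms(im)
def gap(ci,leg,bar,A,B,w):
    A1,A2=cast(ci,A,.016)[:,:2]; B1,B2=cast(ci,B,.02)[:,:2]
    a,k,s=edge(ci,None,leg,.016,A1,A2,w); b,k2,s2=edge(ci,None,bar,.02,B1,B2,w)
    n=np.array([b[1][1],-b[1][0]])
    print("leg",ang(a),k,s,"bar",ang(b),k2,s2,"gap mm",[round(((a[0]+a[1]*((t-a[0])@a[1])-b[0])@n)*1000,2) for t in (A1,A2)])
f=lambda a,b:(280+a/2.8,100+b/2.8)
gap(ci,(g>175)&(sat<30),(g>150)&(sat>70),[f(320,375),f(550,155)],[f(330,385),f(735,10)],.003)
z=np.load("s4.npz"); im=z["im"]; ci=camera_info("side"); g,sat=ms(im)
f=lambda a,b:(310+a/5,170+b/5)
for p in [(260,405),(250,370),(400,430),(350,455),(300,480),(330,475)]: 
    q=np.round(f(*p)).astype(int); print(p,im[q[1],q[0]],g[q[1],q[0]],sat[q[1],q[0]],end=" ")
print()
gap(ci,(sat<50)&(g>110),(sat>100)&(g>105),[f(215,385),f(345,435)],[f(215,375),f(590,512)],.004)
E
```

```text
leg 37.59 74 0.00018588400490532488 bar 37.74 119 0.00011818803072212446 gap mm [np.float64(-1.34), np.float64(-1.2)]
(260, 405) [156 164 176] 167 29 (250, 370) [ 92 140 186] 148 129 (400, 430) [ 99 148 196] 157 126 (350, 455) [ 63  88 111] 92 110 (300, 480) [ 95 111 129] 115 67 (330, 475) [ 90 108 125] 111 71 
leg -51.56 22 0.0009233467620159137 bar -52.57 60 0.0009271954113918545 gap mm [np.float64(1.87), np.float64(0.74)]
```

```bash
python3 -m jog '[[[-0.03,0,-0.03],[0,0,0],255],[[-0.06,0,-0.05],[0,0,0],255],[[-0.1,0,-0.05],[0,0,0],255],[[-0.1,0,-0.05],[0,0,0],255],[[-0.1,0,-0.05],[0,0,0],255],[[-0.1,0,-0.05],[0,0,0],255],[[-0.1,0,-0.05],[0,0,0],255],[[-0.1,0,-0.05],[0,0,0],255]]'
python3 -W ignore - <<'E'
from h import *
plan(np.array([.503,-.003,.0307]),-7.3); s=arm.sense(); print(s["moment"])
ci=camera_info("wrist"); im,d=camera("wrist")
g,sat=cv2.cvtColor(im,cv2.COLOR_BGR2GRAY).astype(int),cv2.cvtColor(im,cv2.COLOR_BGR2HSV)[...,1]
for p in np.linspace(.2,.8,3):
    # profile across the joint, perpendicular to the bar, through points on the bar's outer face line
    a=np.array([320,375])*(1-p)+np.array([550,155])*p; px=(280+a[0]/2.8,100+a[1]/2.8)
    n=np.array([.69,.72]); t=np.arange(-4,6,.5)
    mp=np.array([[px[0]+n[0]*k,px[1]+n[1]*k] for k in t],np.float32)
    print(cv2.remap(im,mp[None,:,0],mp[None,:,1],cv2.INTER_LINEAR)[0].mean(1).round().astype(int).tolist())
E
```

```text
time: 11.45
position: [0.5025, -0.0018, 0.0307]
tcp_rot: [0.751, 0.661, -0.0, -0.001]
ft_force: [-3.6, 5.0, 4.3]
finger_gap: 0.0237
grasp_force: 35.8
t 11.45 shift cm [-0.11  0.07  0.  ] turn [-0.002 -0.001 -0.   ] F [-3.6  5.   4.3] p [ 0.5025 -0.0018  0.0307] gap 0.0237 grip 35.8 yaw -7.32
[0.59644094 0.50568318 0.02368623]
[239, 239, 235, 219, 177, 130, 91, 79, 78, 81, 90, 116, 152, 184, 196, 197, 194, 192, 191, 191]
[241, 240, 225, 200, 170, 142, 110, 92, 87, 87, 86, 83, 84, 116, 160, 189, 196, 196, 194, 193]
[236, 237, 238, 240, 242, 244, 221, 181, 131, 100, 88, 88, 90, 95, 114, 148, 179, 194, 195, 193]
```

The force moved onto the left bar's normal alone, so the previous pose was pressing on both bars. I'll restore that pose and hold it.

```bash
python3 -m jog '[[[0.03,0.02,0],[0,0,0],255],[[0.06,0.04,0],[0,0,0],255],[[0.09,0.05,0],[0,0,0],255],[[0.09,0.05,0],[0,0,0],255],[[0.09,0.05,0],[0,0,0],255],[[0.09,0.05,0],[0,0,0],255],[[0.09,0.05,0],[0,0,0],255],[[0.09,0.05,0],[0,0,0],255]]'
python3 -c "
from h import *
plan(np.array([.503,-.003,.0307]),-7.3); s=arm.sense(); print(s['moment'])"
```

```text
time: 12.5
position: [0.5025, -0.0018, 0.0308]
tcp_rot: [0.751, 0.66, -0.001, -0.001]
ft_force: [-8.0, -0.9, 7.9]
finger_gap: 0.0237
grasp_force: 36.3
t 12.5 shift cm [-0.11  0.07  0.01] turn [-0.003  0.    -0.   ] F [-8.  -0.9  7.9] p [ 0.5025 -0.0018  0.0308] gap 0.0237 grip 36.3 yaw -7.32
[0.01720897 1.02886572 0.00968686]
```

```bash
python3 -m jog '[[[-0.03,0.03,-0.03],[0,0,0],255],[[-0.03,0.03,-0.03],[0,0,0],255],[[-0.03,0.03,-0.03],[0,0,0],255],[[-0.03,0.03,-0.03],[0,0,0],255],[[-0.03,0.03,-0.03],[0,0,0],255],[[-0.03,0.03,-0.03],[0,0,0],255],[[-0.03,0.03,-0.03],[0,0,0],255],[[-0.03,0.03,-0.03],[0,0,0],255]]'
python3 -c "
from h import *
plan(np.array([.503,-.003,.0307]),-7.3); s=arm.sense(); print(s['moment'])"
```

```text
time: 13.5
position: [0.5025, -0.0018, 0.0308]
tcp_rot: [0.751, 0.66, -0.001, -0.001]
ft_force: [-8.7, 2.0, 6.1]
finger_gap: 0.0232
grasp_force: 36.0
t 13.5 shift cm [-0.11  0.06  0.01] turn [-0.003 -0.    -0.   ] F [-8.7  2.   6.1] p [ 0.5025 -0.0018  0.0308] gap 0.0232 grip 36.0 yaw -7.32
[0.23327178 1.07144569 0.01902152]
```

```bash
python3 -m jog '[[[0,0,0],[0,0,0],255],[[0,0,0],[0,0,0],185],[[0,0,0],[0,0,0],170],[[0,0,0],[0,0,0],150],[[0,0,0],[0,0,0],120],[[0,0,0],[0,0,0],90],[[0,0,0],[0,0,0],60],[[0,0,0],[0,0,0],60]]' 20
python3 -W ignore - <<'E'
from h import *
plan(np.array([.503,-.003,.0307]),-7.3)
im,d=camera("wrist"); cv2.imwrite("pics/w5.png",im)
E
```

```text
time: 14.5
position: [0.5041, -0.0021, 0.0313]
tcp_rot: [0.751, 0.66, 0.0, -0.0]
ft_force: [0.3, 0.3, -0.6]
finger_gap: 0.065
grasp_force: 0.0
t 14.5 shift cm [-0.1  -0.09  0.06] turn [ 0.    -0.    -0.001] F [ 0.3  0.3 -0.6] p [ 0.5041 -0.0021  0.0313] gap 0.065 grip 0.0 yaw -7.34
```

View pics/w5.png

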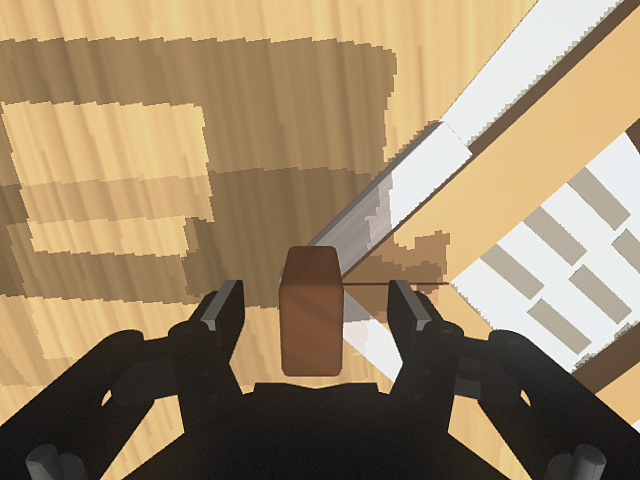

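The wrist view shows the handle at (312,310), free between the open fingers, and both legs seated along the bars with no visible gap. Now I'll lift straight up, back away and check from the top.

```bash
python3 -m jog '[[[0,0,0],[0,0,0],20],[[0,0,-1],[0,0,0],0],[[0,0,-3],[0,0,0],0],[[0,0,-6],[0,0,0],0],[[0,0,-10],[0,0,0],0],[[0,-4,-14],[0,0,0],0],[[0,-9,-16],[0,0,0],0],[[0,-13,-16],[0,0,0],0]]'
python3 -W ignore - <<'E'
from h import *
ang=lambda l: round(np.degrees(np.arctan2(*l[1][::-1])),2)
s=arm.sense(); print(s["time"],s["position"])
for n in ("wrist","top"):
    ci=camera_info(n); im,d=camera(n)
    cv2.imwrite(f"pics/{n}6.png",im if n=="wrist" else cv2.resize(im[120:300,230:470],(800,600),interpolation=cv2.INTER_CUBIC)); np.savez(n+"6.npz",im=im,d=d,T=ci["T"])
E
```

```text
time: 15.55
position: [0.375, 0.0145, 0.1941]
tcp_rot: [0.751, 0.66, 0.002, 0.002]
ft_force: [-0.3, 0.4, 0.1]
finger_gap: 0.0854
grasp_force: 0.0
15.55 [0.37503434 0.01450155 0.19410195]
```

View pics/wrist6.png

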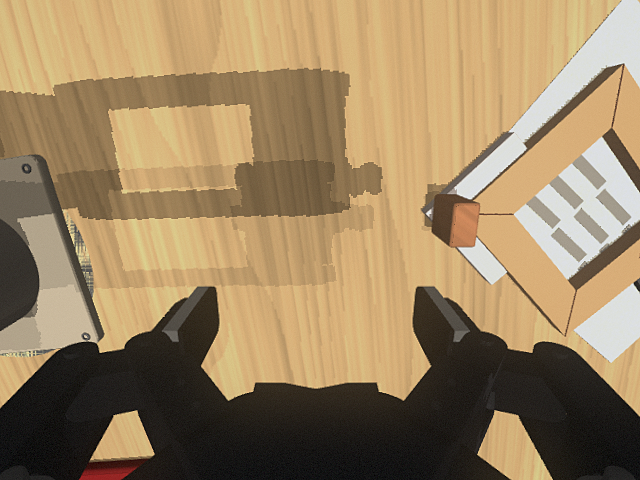

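The square sits on the corner at about (455,215), with both legs flush along the bars. I'll do a quick numeric check of both gaps.

```bash
python3 -W ignore - <<'E'
from h import *
z=np.load("wrist6.npz"); im=z["im"]; d=z["d"]; ci=dict(camera_info("wrist"),T=z["T"]); P=cloud(ci,d)
hsv=cv2.cvtColor(im,cv2.COLOR_BGR2HSV); g=cv2.cvtColor(im,cv2.COLOR_BGR2GRAY)
ang=lambda l: round(np.degrees(np.arctan2(*l[1][::-1])),2)
leg=(hsv[...,1]<45)&(g>120)&(P[...,2]>.008); bar=(hsv[...,1]>60)&(g>110)&(P[...,2]>.015)
D=lambda a: np.array([np.cos(np.radians(a)),np.sin(np.radians(a))])
o=np.array([.5155,-.0035]); 
for nm,a,sgn in (("left",37.8,1),("right",-52.2,-1)):
    u=D(a); 
    try:
        l,k,s=edge(ci,P,leg,.016,o+.03*u,o+.088*u,.005); b,k2,s2=edge(ci,P,bar,.02,o+.03*u,o+.17*u,.005)
        n=np.array([-b[1][1],b[1][0]])*sgn
        print(nm,"leg",ang(l),k,s,"bar",ang(b),k2,s2,"gaps mm",[round(((l[0]+l[1]*((o+t*u-l[0])@l[1])-b[0])@n)*1000,2) for t in (.03,.09)])
    except Exception as e: print(nm,"fail",str(e)[:60])
hp=P[...,2]; v,uu=np.mgrid[:480,:640]; m=(hp>.06)&(hp<.075)&(uu>430)&(uu<490)&(v>185)&(v<255); print("handle z",np.median(hp[m]),"xy",P[m][:,:2].mean(0))
E
```

```text
left leg 37.86 37 0.0002341864917970914 bar 37.62 97 0.00032122432610349344 gaps mm [np.float64(0.74), np.float64(0.99)]
right leg -51.93 32 0.0003629462460398603 bar -52.31 69 0.00027310797300072174 gaps mm [np.float64(0.94), np.float64(0.54)]
handle z 0.0661932135552381 xy [ 0.50034608 -0.00087775]
```

```bash
python3 -W ignore - <<'E'
from h import *
im=cv2.imread("pics/w5.png"); z=np.load("w4.npz"); ci=dict(camera_info("wrist"))
# pose at w5: same orientation as now, TCP (0.5041,-0.0021,0.0313), so shift w4's camera by the TCP move
T=z["T"].copy(); T[:3,3]+=[.0016,-.0003,.0005]; ci["T"]=T
ang=lambda l: round(np.degrees(np.arctan2(*l[1][::-1])),2)
hsv=cv2.cvtColor(im,cv2.COLOR_BGR2HSV)[...,1]; g=cv2.cvtColor(im,cv2.COLOR_BGR2GRAY)
A=cast(ci,[(392,228),(470,155)],.016)[:,:2]; B=cast(ci,[(400,232),(600,42)],.02)[:,:2]
l,k,s=edge(ci,None,(g>175)&(hsv<30),.016,*A,.003); b,k2,s2=edge(ci,None,(g>150)&(hsv>70),.02,*B,.003)
b2,k3,s3=edge(ci,None,(g>150)&(hsv>70),.02,B[0],B[0]+(B[1]-B[0])*.45,.003)
print(ang(l),k,s,ang(b),k2,s2,ang(b2),k3)
E
```

```text
37.74 74 0.00024369491679084794 37.77 166 0.00011487822423276469 37.87 70
```

The leg and bar are parallel to within 0.1° after release, so the square is flush. Handing in.

```bash
python3 -c "
from bench import job; print(job.hand_in())"
```

```text
the job is handed in; nothing more can be done
None
```

The square was pressed onto the near corner with both legs bearing (about 9 N, held for roughly a second), then released and left flush; I never touched the straight gauge, and the job is handed in at about 16 s.

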